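Draw the wide mould plate from the rack and hold it tilted to the lamp

TASK

Draw the wide mould plate up out of the slotted rack, and show its ring face to the bench lamp for inspection: hold it up in the air about 20 cm from the lamp head, leaned over to about 45 degrees so that the ring face looks up squarely into the lamp. Finish while still holding it there, still and touching nothing but the gripper; leave the two narrow plates in the rack and everything else on the bench where it is.

Things in the scene. Friction and masses are not known exactly. Their poses are not given: they have to be found in the camera images.
- wide_plate: wide steel plate, 90 wide (y) x 100 tall (z) x 6 thick (x), about 0.4 kg, upright in any one of the three slots; the widest and tallest plate. Origin: centre of its lower edge; z up the plate, x out of its ring face. A round ring, 36 diameter, 4 high, stands on the +x face, centred 60 above the lower edge. In the rack this face looks away from the robot and the top edge is 108 above the table
- narrow_plate_a: plain steel plate, 56 wide (y) x 88 tall (z) x 6 thick (x), no ring, upright in another slot. Origin: centre of its lower edge. Stays in the rack
- narrow_plate_b: a second plain steel plate like narrow_plate_a, in the remaining slot
- rack: fixed black plastic rack, 206 (x) x 104 (y) x 45 high; origin: centre of its underside. Three straight slots along y, open at both ends, 8 wide and 37 deep, at x = -68, 0 and +68, slot floors 8 above the table. It stands left or right of the middle of the bench, the lamp on the other side
- lamp: fixed black gooseneck bench lamp. Origin: on the table, 200 in front of and 360 below the lens. x: level, from the origin towards head and foot, away from the robot. The head (64 diameter, 70 long) shines back along -x and 45 degrees down; foot: disc of 100 diameter, 295 from the origin along x; the neck rises from it to 430 high
- lamp_head (a point): centre of the lamp's lens, where the light comes out, 360 above the table; axes as lamp
- jar_a: white plastic jar with lid, 56 diameter x 70 high, in the middle strip of the bench; origin: centre of its underside. Bystander
- jar_b: white jar like jar_a, farther from the robot. Bystander
- oil_bottle: white bottle with red cap, 48 diameter x 130 high, at the left side of the bench; origin: centre of its underside. Bystander
- steel_block: dark steel block 50 x 40 x 30 high lying on the table below the lamp's light; origin: centre of its underside. Bystander
- screwdriver: screwdriver, 170 long, lying on the table near the lamp along its x; origin on its underside. Bystander
Not all that is in view belongs to the job. What is shaped like the wide_plate but red or turquoise is not meant.

How it is judged:
By the outcome, as a careful person would: the job done as asked, in the order asked, and still so for the second after the job is handed in, while the arm keeps its last pose, push and grip.
It also fails if it takes over 45 s, if anything falls off the work surface, if the arm or the gripper's body presses on something with over 40 N, if the wrist force passes 120 N, or if a joint passes its speed limit or range.

ROBOT

A 6-joint arm with a two-finger parallel gripper is mounted at the origin on the work surface. World frame = base frame: x ahead of the robot, y to its left, z up, the work surface at z = 0. Lengths are in m, angles in degrees, forces in N, time in s.
With the tool pointing down it reaches from about 0.325 to 0.775 m from the base axis. Payload 5.5 kg.
Tool frame: the origin (TCP) lies at the centre of the arm's flange, where the gripper is bolted on; the fingertips stand 182 mm ahead of it and the grasp point (between the pads) lies 163 mm ahead of it; z points along the fingers, y is the direction in which the jaws open and shut (so a half turn about z gives the same grasp; the last joint's range is limited). The gripper opens to 88 mm and grips with 3 to 60 N. Pads are 20 mm wide; open, the fingers measure 115 mm over their backs; the gripper's body (75 mm by 178 mm) begins 61 mm behind the grasp point.
Start: joints at [-66.503, 5.22, 70.514, -0, 104.267, -3.249], TCP at [0.27, -0.536, 0.405] pointing down, gripper open.
Joint ranges: [-164.24, 164.24], [-49.07, 125.15], [9.68, 141.18], [-86.29, 266.29], [3.28, 154.24], [-151.56, 151.56]. Speed limits (degrees/s): [147.25, 147.25, 172.46, 180, 180, 180].

INTERFACE

Orientations are given as [roll, pitch, yaw] about the fixed x, y, z axes, in that order (R = Rz(yaw) Ry(pitch) Rx(roll)).
In Python, from station import r gives the robot as it stands. The module is installed in compiled form; this text tells all that it offers. Calls block until the motion is done:
- r.reach(position, orientation): joint-space move of the TCP to a pose.
- r.servo_line(position, rotation=None, speed=0.15): straight line of the TCP; rotation=None keeps the orientation; speed is the mean speed in m/s.
- r.move_joints(angles): joint-space move.
- r.let_go() and r.grab(squeeze=None): open the fingers fully, or close them until they stop; squeeze is the grip in N (None keeps the last).
- r.wait(seconds).
- r.inverse_kinematics(position, orientation): joint angles nearest the present ones, or None.
- r.sense(): the state.
- r.snapshot(name): name is "scene" or "top" or "wrist"; returns a dict with "frame" (384x512x3 uint8, red, green, blue), "fx", "fy", "cx", "cy" (pixels), "dist_coeffs" ([k1, k2, p1, p2, k3] as OpenCV has them; the pictures are not rectified), "R" (3x3) and "t" (3): a world point X has camera coordinates R X + t. Camera axes: x right, y down, z forward; pixel columns grow to the right and rows downward; lengths in m; the calibration is good to about 2 mm. A picture is of the moment at which its call begins. There is no depth.
A pose or a line that the arm cannot do raises r.IKError and nothing moves.
- r.hand_in(): hands the job in, once; it reports no verdict.
The state is a dict: "clock": time; "joints": joint angles; "joint_vel": joint speeds; "joint_torque": joint torques, N m; "tcp_pos": TCP position; "orientation": TCP orientation; "contact_force": force on the tool from outside, world axes, zero at the start; "torque": the same for the moment, N m; "opening": finger opening in m.
Only numpy, scipy, OpenCV 4.12 (cv2) and the standard library are available. Lean on these libraries where they do the work, as an engineer would, in place of code of your own. Each camera call takes 0.05 s, during which the arm holds its last target. There are 200 camera calls.

## Working session

There is one attempt and no reset: what is moved stays moved. The work goes in short steps, each a Python script; the robot and the scene stay as the last script left them, time stands still between calls to the robot, and variables do not carry over. Pictures are saved under pics/ and viewed, about 8 in all and at most 12, crops included, and the job is handed in when it is done.

```bash
mkdir -p pics; python3 - <<'E'
from station import r
import cv2,pickle
for n in("scene","top"):
    s=r.snapshot(n); pickle.dump(s,open(n+'.pkl','wb')); cv2.imwrite(f'pics/{n}0.png',s["frame"][:,:,::-1])
    print(n,s["fx"],s["cx"],s["cy"],s["dist_coeffs"],s["R"],s["t"])
print(r.sense())
E
```

```text
scene 497.50938958187675 249.75552277597322 192.42259360408022 [-0.12541485  0.          0.          0.          0.        ] [[ 0.54064519  0.84123059 -0.00581969]
 [ 0.57990014 -0.37768618 -0.72185108]
 [-0.60944123  0.38689048 -0.69202395]] [-0.3935571  -0.16393343  2.17675582]
top 408.44809081132996 252.5122737285078 193.3459497059319 [0.05147242 0.         0.         0.         0.        ] [[-1.25439256e-02 -9.99921108e-01 -6.53727809e-04]
 [-9.80909733e-01  1.24323058e-02 -1.94065799e-01]
 [ 1.94058616e-01 -1.79309898e-03 -9.80988297e-01]] [0.04167039 0.63151613 1.18935902]
{'clock': 0.1, 'joints': array([-6.65045557e+01,  5.25828531e+00,  7.05736406e+01, -1.94668907e-03,
        1.04267279e+02, -3.25038722e+00]), 'joint_vel': array([ 0.06369666, -0.12470102, -0.12718427,  0.03696596,  0.01608705,
       -0.03189483]), 'joint_torque': array([ 2.43309056e-03, -4.47859097e+01, -4.07568848e+01,  6.98887627e-02,
        2.84026796e-02, -1.03341349e-04]), 'tcp_pos': array([ 0.2700177 , -0.53586481,  0.40363821]), 'orientation': array([-1.79900848e+02, -3.74043098e-03,  2.67453502e+01]), 'contact_force': array([-0.17520762, -0.40741936, -0.1647939 ]), 'torque': array([ 0.01314158,  0.06863054, -0.02232234]), 'opening': 0.08756607663771294}
```

View pics/scene0.png

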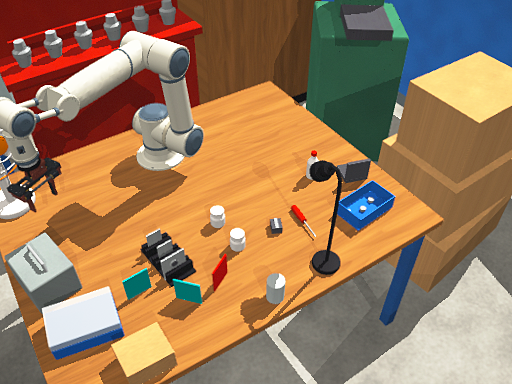

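View pics/top0.png

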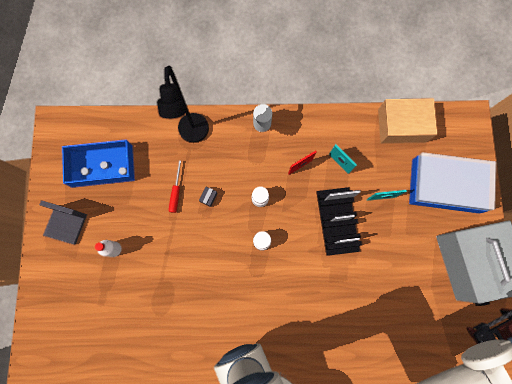

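```bash
python3 - <<'E'
import cv2,pickle,numpy as np
a=pickle.load(open('scene.pkl','rb'))["frame"][:,:,::-1];b=pickle.load(open('top.pkl','rb'))["frame"][:,:,::-1]
A=cv2.resize(a[215:295,130:210],None,fx=5,fy=5,interpolation=2)
B=cv2.resize(b[180:260,305:385],None,fx=5,fy=5,interpolation=2)
C=cv2.resize(a[150:280,295:355],(277,600),interpolation=2)[:200*3]
cv2.imwrite('pics/c1.png',np.hstack([A,B]))
D=cv2.resize(a[145:205,295:355],None,fx=6.6,fy=6.6,interpolation=2);E=cv2.resize(b[60:145,145:230],D.shape[:2],interpolation=2)
cv2.imwrite('pics/c2.png',np.hstack([D,E]));print(D.shape)
E
```

```text
(396, 396, 3)
```

View pics/c1.png

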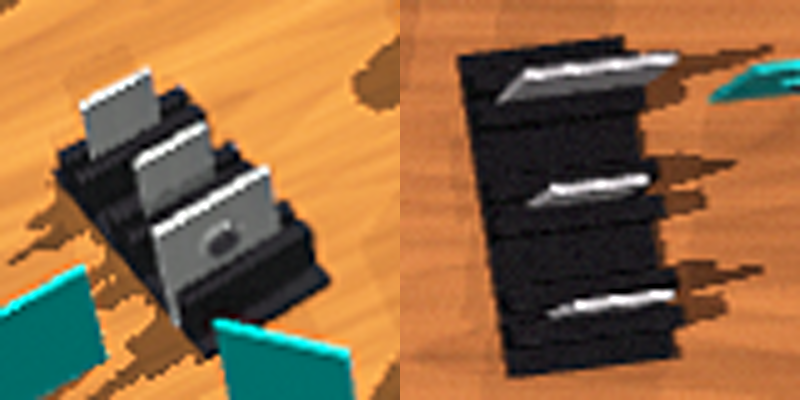

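View pics/c2.png

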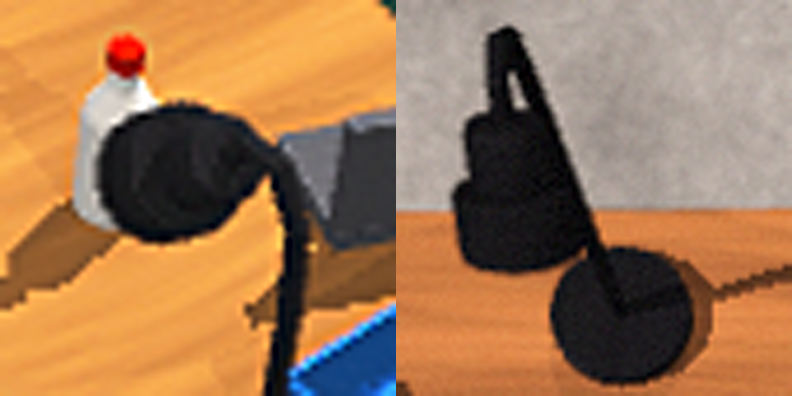

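```bash
cat > h.py <<'E'
import cv2,pickle,numpy as np
def ray(s,uv):
    K=np.array([[s["fx"],0,s["cx"]],[0,s["fy"],s["cy"]],[0,0,1.]])
    p=cv2.undistortPoints(np.array([[uv]],float),K,np.array(s["dist_coeffs"],float))[0,0]
    R=np.array(s["R"]);return -R.T@s["t"],R.T@np.r_[p,1]
def onz(s,uv,z):
    o,d=ray(s,uv);return o+d*(z-o[2])/d[2]
def cross(s1,uv1,s2,uv2):
    o,d=ray(s1,uv1);p,e=ray(s2,uv2)
    k=np.linalg.lstsq(np.c_[d,-e],p-o,rcond=None)[0];a=o+k[0]*d;b=p+k[1]*e
    return (a+b)/2,np.linalg.norm(a-b)
def proj(s,X):
    K=np.array([[s["fx"],0,s["cx"]],[0,s["fy"],s["cy"]],[0,0,1.]])
    R=np.array(s["R"]);return cv2.projectPoints(np.array(X,float).reshape(-1,3),cv2.Rodrigues(R)[0],np.array(s["t"],float),K,np.array(s["dist_coeffs"],float))[0][:,0]
E
python3 - <<'E'
from h import *
S=pickle.load(open('scene.pkl','rb'));T=pickle.load(open('top.pkl','rb'))
np.set_printoptions(precision=4,suppress=True)
t1,t2=onz(T,(331,195),.108),onz(T,(360.4,192),.108)
s1,s2=onz(S,(161,260),.108),onz(S,(183.6,249),.108)
print('plate top',t1,t2,np.linalg.norm(t1-t2),'scene',s1,s2,np.linalg.norm(s1-s2))
for n,I,u in(('T',T,(t1,t2)),('S',S,(s1,s2))):
    d=u[0]-u[1];d=d*np.sign(d[1]);print(n,(u[0]+u[1])/2,np.degrees(np.arctan2(-d[0],d[1])))
# rack near/far end corners from crop B (top z .045)
for c in((458,58),(622,38),(510,376),(678,356)):
    print(onz(T,(305+(c[0]-400)/5,180+c[1]/5),.045))
print('foot',onz(T,(193.5,127.6),.01),onz(S,(326,263),.01))
print('lens S',onz(S,(320,170.8),.36))
# red screwdriver ends, dir
a,b=onz(T,(173,212),.01),onz(T,(181.5,162),.01);print('sd',a,b,np.degrees(np.arctan2(*(b-a)[1::-1])))
hsv=cv2.cvtColor(T["frame"],cv2.COLOR_RGB2HSV)
m=(hsv[...,2]<70).astype(np.uint8);m[:, :140]=0;m[:,225:]=0;m[60+58:]=0;m[:60]=0
ys,xs=np.nonzero(m);print(xs.min(),xs.max(),ys.min(),ys.max())
E
```

```text
plate top [ 0.615  -0.1969  0.108 ] [ 0.6229 -0.2833  0.108 ] 0.08681689996085402 scene [ 0.6195 -0.2749  0.108 ] [ 0.6181 -0.1907  0.108 ] 0.08422779339356697
T [ 0.6189 -0.2401  0.108 ] 5.217451176991331
S [ 0.6188 -0.2328  0.108 ] 0.9925863189667274
[ 0.6383 -0.1653  0.045 ]
[ 0.6497 -0.2673  0.045 ]
[ 0.4429 -0.1879  0.045 ]
[ 0.4539 -0.2891  0.045 ]
foot [0.8652 0.225  0.01  ] [0.868  0.2267 0.01  ]
lens S [0.7688 0.2373 0.36  ]
sd [0.5854 0.2855 0.01  ] [0.7486 0.2621 0.01  ] -8.14203843149793
157 204 66 117
```

```bash
cat >> h.py <<'E'
from scipy.spatial.transform import Rotation as Ro
def eul(R): return R.as_euler('xyz',degrees=True)
YR=6.4
def rackori(sgn): return np.array([180.,0,YR+90*sgn])
def finalpose(sgn,lens,yl,xyaw,gz=.099,gy=0):
    """plate grasped at height gz above lower edge, lateral gy, plate yaw in grasp xyaw, tool yaw YR+90 sgn"""
    Rp=Ro.from_euler('xyz',[0,-45,yl],degrees=True)           # plate final
    Rpt=Ro.from_euler('z',xyaw,degrees=True).inv()*Ro.from_euler('xyz',rackori(sgn),degrees=True)
    ring=np.array(lens)+.2*Ro.from_euler('z',yl,degrees=True).apply([-.7071,0,-.7071])
    tcp=ring+Rp.apply(np.array([0,gy,gz+.163])-[.007,0,.060])
    return tcp,eul(Rp*Rpt)
E
python3 - <<'E'
from h import *
from station import r
np.set_printoptions(precision=4,suppress=True)
for s in(1,-1):
    p,o=finalpose(s,(.769,.237,.36),-6.6,YR)
    print(s,p,o,r.inverse_kinematics(p,o),r.inverse_kinematics((.617,-.237,.271),rackori(s)))
E
```

```text
1 [0.4817 0.2702 0.3565] [135.   -0.   83.4] [ 33.7109 -16.3637 100.5583 -31.1102  62.2955  46.6319] [-23.9613  15.3524  72.7303   0.      91.9173 -30.3613]
-1 [0.4817 0.2702 0.3565] [-135.     0.   -96.6] [  33.7109  -16.3637  100.5583  -31.1102   62.2955 -133.3681] [-23.9613  15.3524  72.7303  -0.      91.9173 149.6387]
```

```bash
python3 - <<'E'
from h import *
from station import r
r.reach((.617,-.237,.43),rackori(1))
s=r.snapshot("wrist");pickle.dump(s,open('w1.pkl','wb'));cv2.imwrite('pics/w1.png',s["frame"][:,:,::-1])
print(r.sense()["clock"],r.sense()["tcp_pos"])
print(proj(s,[.617,-.237,.108]), -np.array(s["R"]).T@s["t"])
E
```

```text
1.825 [ 0.61639465 -0.23826051  0.43001629]
[[253.08555785 180.23950722]] [ 0.60709958 -0.16968159  0.41032653]
```

View pics/w1.png

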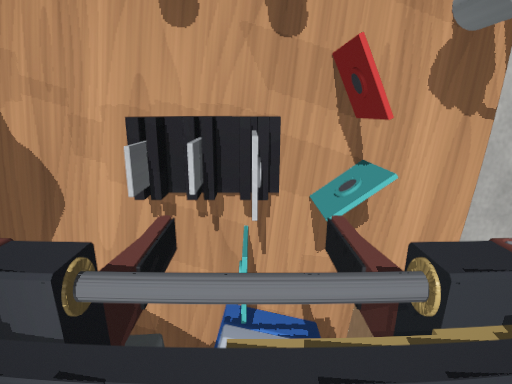

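```bash
python3 - <<'E'
from h import *
np.set_printoptions(precision=4,suppress=True)
s=pickle.load(open('w1.pkl','rb'));f=s["frame"].astype(int)
for v in(128,132,136,145,160,175,190,205,214,218,222):
    print(v,[int(x) for x in f[v,246:266].mean(1)])
a,b=onz(s,(255,131),.108),onz(s,(255,219.),.108);d=a-b
print(a,b,np.linalg.norm(d),(a+b)/2,np.degrees(np.arctan2(-d[0],d[1])))
for x,y0,y1 in((129,143,196),(191,140,193)):
    print(onz(s,(x,y0),.096),onz(s,(x,y1),.096))
for c in((127,117),(280,117),(127,199),(280,199)):print(onz(s,c,.045))
E
```

```text
128 [41, 43, 42, 42, 36, 28, 25, 40, 40, 40, 40, 25, 43, 43, 44, 43, 44, 44, 41, 43]
132 [40, 41, 40, 42, 31, 47, 136, 141, 140, 140, 117, 46, 43, 43, 42, 43, 44, 42, 42, 43]
136 [40, 40, 42, 41, 32, 38, 176, 181, 181, 179, 178, 166, 78, 43, 43, 43, 42, 43, 44, 44]
145 [40, 42, 39, 39, 32, 39, 189, 187, 186, 187, 187, 182, 81, 42, 42, 43, 44, 43, 43, 44]
160 [39, 38, 38, 39, 32, 39, 194, 191, 190, 190, 189, 149, 90, 77, 69, 40, 40, 42, 42, 44]
175 [38, 38, 38, 39, 26, 53, 176, 188, 189, 190, 190, 154, 125, 122, 169, 85, 28, 40, 41, 42]
190 [38, 37, 37, 39, 28, 54, 176, 188, 188, 187, 187, 131, 50, 26, 25, 26, 25, 39, 40, 41]
205 [84, 84, 83, 80, 79, 74, 180, 189, 188, 189, 194, 124, 82, 78, 75, 72, 76, 81, 82, 84]
214 [85, 83, 80, 79, 80, 75, 180, 188, 190, 190, 193, 120, 81, 75, 73, 76, 81, 82, 84, 85]
218 [140, 136, 132, 135, 138, 119, 183, 190, 191, 191, 193, 119, 78, 75, 73, 80, 82, 83, 86, 85]
222 [138, 134, 134, 136, 138, 134, 131, 133, 136, 136, 134, 88, 74, 73, 75, 81, 83, 85, 86, 83]
[ 0.6134 -0.1869  0.108 ] [ 0.6237 -0.279   0.108 ] 0.0927280242141735 [ 0.6185 -0.233   0.108 ] 6.428104790929937
[ 0.4828 -0.2137  0.096 ] [ 0.4834 -0.2721  0.096 ]
[ 0.5482 -0.2039  0.096 ] [ 0.5517 -0.2611  0.096 ]
[ 0.4597 -0.1898  0.045 ]
[ 0.6424 -0.1708  0.045 ]
[ 0.4607 -0.293   0.045 ]
[ 0.6558 -0.2716  0.045 ]
```

```bash
python3 - <<'E'
from h import *
from station import r
np.set_printoptions(precision=4,suppress=True)
o=rackori(1)
def st(t):
    q=r.sense();print(t,q["clock"],q["tcp_pos"],q["orientation"],q["contact_force"],q["opening"])
r.servo_line((.6184,-.233,.33),o,.1);r.servo_line((.6184,-.233,.272),o,.06);r.wait(.3);st('down')
r.grab(50);r.wait(.3);st('grab')
r.servo_line((.6184,-.233,.30),o,.05);r.wait(.1);st('lift3cm')
r.servo_line((.6184,-.233,.335),o,.08);r.wait(.1);st('lift6cm')
r.servo_line((.6184,-.233,.47),o,.15);r.wait(.2);st('up')
for n in("scene","wrist"):
    s=r.snapshot(n);pickle.dump(s,open(n+'2.pkl','wb'));
    cv2.imwrite('pics/'+n+'2.png',s["frame"][:,:,::-1])
a=cv2.imread('pics/scene2.png')[150:300,90:240];b=cv2.imread('pics/wrist2.png')[:,128:]
cv2.imwrite('pics/j2.png',np.hstack([cv2.resize(a,(384,384)),b]))
E
```

```text
down 4.3917 [ 0.6184 -0.233   0.2723] [179.9793   0.0115  96.4006] [ 0.7938  0.6698 -0.3586] 0.08769520190627772
grab 5.9167 [ 0.6185 -0.233   0.272 ] [179.9856   0.0023  96.4005] [ 1.0973 -0.5555 -0.6411] 0.00587690916280848
lift3cm 6.725 [ 0.6183 -0.2331  0.2999] [-179.9953    0.0017   96.3932] [ 1.7383  0.0746 -4.9942] 0.005640842885092957
lift6cm 7.4167 [ 0.6183 -0.233   0.3343] [-179.9304   -0.0317   96.3986] [ 0.228  -0.5714 -4.902 ] 0.0055857767745817015
up 8.6667 [ 0.6185 -0.2331  0.4687] [-179.8977   -0.0586   96.3996] [ 0.369  -0.5034 -5.525 ] 0.005433301469240708
```

View pics/j2.png

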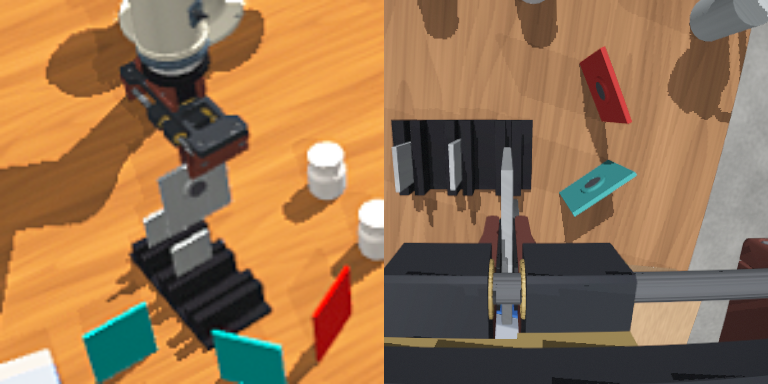

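```bash
python3 - <<'E'
from h import *
np.set_printoptions(precision=1,suppress=True)
S=pickle.load(open('scene.pkl','rb'));T=pickle.load(open('top.pkl','rb'))
a=np.linspace(0,2*np.pi,60)
for yl in(-4,-7,-10):
    Rz=Ro.from_euler('z',yl,degrees=True)
    L=np.array([.8665,.226,.36])-Rz.apply([.095,0,0])
    c=.032*np.c_[-np.sin(a)*.7071,np.cos(a),np.sin(a)*.7071]
    P=L+Rz.apply(c)
    p,q=proj(S,P),proj(T,P)
    print(yl,L.round(4),'scene left/top/bottom',p[:,0].min(),p[:,1].min(),p[:,1].max(),'top left/right/bottom',q[:,0].min(),q[:,0].max(),q[:,1].max())
print('measured scene 309.8 160.6 181.5; top left 157, bottom 118.4')
E
```

```text
-4 [0.8 0.2 0.4] scene left/top/bottom 310.2173027528843 161.6894048642897 182.06516578477775 top left/right/bottom 155.23104657153328 182.45958758529434 118.70234219785407
-7 [0.8 0.2 0.4] scene left/top/bottom 311.4225116532371 161.19614887966844 181.5682355381867 top left/right/bottom 153.12343107479404 180.41633066846757 118.62022428361624
-10 [0.8 0.2 0.4] scene left/top/bottom 312.6749119447655 160.76579284018894 181.13567132459158 top left/right/bottom 151.0199303356497 178.39804812724242 118.48591579174845
measured scene 309.8 160.6 181.5; top left 157, bottom 118.4
```

```bash
python3 - <<'E'
from h import *
from station import r
np.set_printoptions(precision=3,suppress=True)
w=pickle.load(open('wrist2.pkl','rb'));print(w["fx"],-np.array(w["R"]).T@w["t"],np.array(w["R"])[2])
Rpt=Ro.from_euler('z',YR,degrees=True).inv()*Ro.from_euler('xyz',rackori(1),degrees=True)
print(r.inverse_kinematics((.40,-.1,.5),eul(Ro.from_euler('xyz',[0,-45,-5],degrees=True)*Rpt)))
for x in(.3,.36,.4,.44):
  for p in(-65,-80):
    o=eul(Ro.from_euler('xyz',[0,p,-5],degrees=True)*Rpt)
    print(x,p,o,r.inverse_kinematics((x,.18,.42),o))
E
```

```text
299.3816216531001 [ 0.609 -0.165  0.449] [ 0.027 -0.248 -0.968]
[-24.231 -40.844 102.565  13.93   75.347 -17.447]
0.3 -65 [115.   0.  85.] None
0.3 -80 [100.  -0.  85.] None
0.36 -65 [115.   0.  85.] [ 35.903 -48.223 119.727 -43.834  58.966  46.443]
0.36 -80 [100.  -0.  85.] None
0.4 -65 [115.   0.  85.] [ 31.626 -42.271 116.575 -41.852  54.134  45.132]
0.4 -80 [100.  -0.  85.] [ 33.107 -44.785 122.171 -60.87   44.087  59.95 ]
0.44 -65 [115.   0.  85.] [ 28.16  -36.187 113.027 -40.314  50.016  44.036]
0.44 -80 [100.  -0.  85.] [ 29.388 -38.34  118.536 -60.907  39.533  60.969]
```

```bash
python3 - <<'E'
from h import *
from station import r
np.set_printoptions(precision=3,suppress=True)
Rpt=Ro.from_euler('z',YR,degrees=True).inv()*Ro.from_euler('xyz',rackori(1),degrees=True)
r.servo_line((.50,-.1,.50),eul(Ro.from_euler('xyz',[0,-20,YR],degrees=True)*Rpt),.12)
r.servo_line((.40,.18,.42),eul(Ro.from_euler('xyz',[0,-65,-5],degrees=True)*Rpt),.12);r.wait(.3)
s=r.snapshot("wrist");pickle.dump(s,open('w3.pkl','wb'));cv2.imwrite('pics/w3.png',s["frame"][:,:,::-1])
q=r.sense();print(q["clock"],q["tcp_pos"],q["orientation"],q["contact_force"],q["opening"])
print(proj(s,[[.772,.235,.36],[.8665,.226,.01]]))
E
```

```text
13.4917 [0.4  0.18 0.42] [115.001  -0.004  84.986] [ 0.443  0.633 -5.172] 0.005765762684377198
[[342.653  95.272]
 [155.683 103.102]]
```

View pics/w3.png

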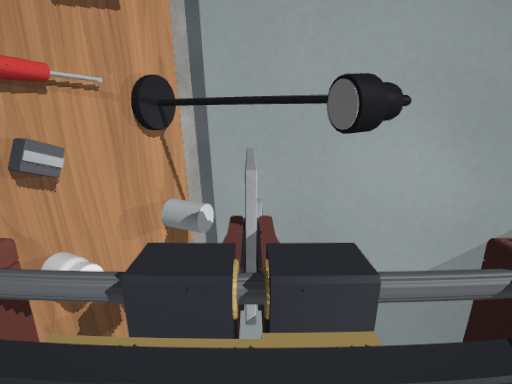

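```bash
python3 - <<'E'
from h import *
np.set_printoptions(precision=4,suppress=True)
s=pickle.load(open('w3.pkl','rb'));S=pickle.load(open('scene.pkl','rb'));T=pickle.load(open('top.pkl','rb'))
c=s["frame"][70:140,325:365].astype(int);m=((c.min(2)>95)).astype(np.uint8)
n,l,st,ce=cv2.connectedComponentsWithStats(m);k=l[33,18];print(c[33,18],ce[k]+[325,70],st[k])
u=(343,104)
print('foot',onz(s,(153,102.5),.01))
o,d=ray(s,u)
for x in(.765,.77,.775):print(o+d*(x-o[0])/d[0])
print(cross(s,u,S,(320,170.8)),cross(s,u,S,(319,171)))
print(cross(s,u,T,(171.6,110)))
E
```

```text
[92 92 92] [346.7131 103.0367] [   0    3   40   61 1990]
foot [0.8596 0.2275 0.01  ]
[0.765  0.2261 0.3619]
[0.77   0.2258 0.3611]
[0.775  0.2255 0.3604]
(array([0.7729, 0.2293, 0.3632]), np.float64(0.00870426500698976)) (array([0.771 , 0.2282, 0.3626]), np.float64(0.005919019286853372))
(array([0.7799, 0.2258, 0.3598]), np.float64(0.001236823024897096))
```

```bash
python3 - <<'E'
from h import *
np.set_printoptions(precision=1,suppress=True)
s=pickle.load(open('w3.pkl','rb'));T=pickle.load(open('top.pkl','rb'))
for yl in(4,0,-4,-8):
    Rz=Ro.from_euler('z',yl,degrees=True);L=np.array([.7715,.2265,.36])
    P=[L,L+Rz.apply([.05,0,.05]),L+Rz.apply([.064,0,.064]),L+Rz.apply([.095,0,-.35])]
    print(yl,proj(s,P).ravel(),proj(T,P[:3]).ravel())
f=s["frame"].astype(int).max(2)
for u in(290,310,325,372,380,388,395,400,405):
    v=np.nonzero(f[60:145,u]<60)[0]+60;print(u,v.min(),v.max(),(v.min()+v.max())/2)
E
```

```text
4 [342.2 103.3 391.8  97.8 404.4  96.5 155.1  99.2] [171.5 113.3 166.2  84.4 164.6  75.8]
0 [342.2 103.3 391.5 100.8 404.  100.3 155.6 102.8] [171.5 113.3 167.7  84.3 166.5  75.8]
-4 [342.2 103.3 391.2 103.9 403.6 104.1 156.  106.5] [171.5 113.3 169.2  84.4 168.5  75.8]
-8 [342.2 103.3 391.  106.9 403.2 107.8 156.2 110.1] [171.5 113.3 170.7  84.5 170.5  76. ]
290 96 103 99.5
310 96 102 99.0
325 96 102 99.0
372 74 128 101.0
380 79 122 100.5
388 83 119 101.0
395 85 116 100.5
400 89 110 99.5
405 95 105 100.0
```

```bash
python3 - <<'E'
from h import *
from station import r
np.set_printoptions(precision=3,suppress=True)
p,o=finalpose(1,(.7715,.2265,.36),0,YR,.101)
print(p,o);r.servo_line(p,o,.06);r.wait(1.)
q=r.sense();print(q["clock"],q["tcp_pos"],q["orientation"],q["contact_force"],q["opening"],abs(q["joint_vel"]).max())
im=[]
Rp=Ro.from_euler('xyz',[0,-45,0],degrees=True);base=p-Rp.apply([0,0,.264])
for n,(x,y) in(("scene",(230,130)),("top",(130,60)),("wrist",None or (0,0))):
    s=r.snapshot(n);pickle.dump(s,open(n+'4.pkl','wb'))
    if n=="wrist":continue
    pts=base+Rp.apply([[.003,-.045,0],[.003,.045,0],[.003,.045,.1],[.003,-.045,.1],[.007,0,.06]])
    uv=proj(s,pts);print(n,uv.ravel())
    im.append(cv2.resize(s["frame"][y:y+130,x:x+130,::-1],(400,400),interpolation=2))
    for u in (uv-[x,y])*400/130: cv2.circle(im[-1],tuple(int(k) for k in u),2,(0,0,255),-1)
cv2.imwrite('pics/j4.png',np.hstack(im))
E
```

```text
[0.481 0.227 0.358] [135.   0.  90.]
16.5083 [0.481 0.227 0.358] [134.999   0.003  90.   ] [-0.023 -0.312 -6.406] 0.005419486004443937 0.11606984278605695
scene [284.516 201.316 305.239 191.504 294.451 165.337 273.424 174.628 288.956
 180.384]
top [199.73  173.149 167.581 173.518 161.262 193.346 195.938 192.917 180.576
 183.596]
```

View pics/j4.png

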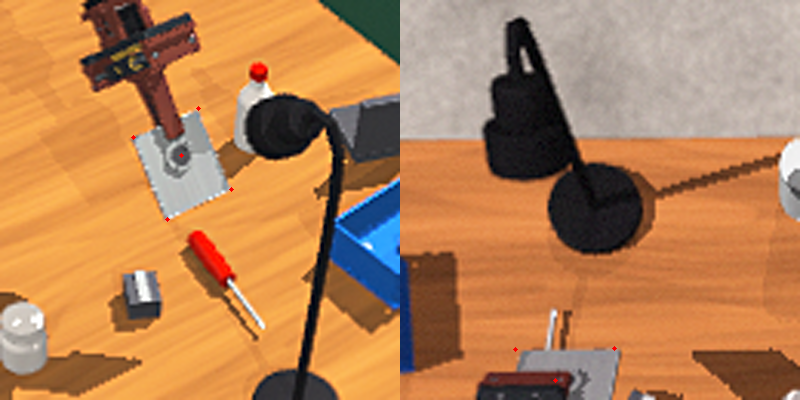

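```bash
python3 - <<'E'
from h import *
from station import r
q=r.sense();print(q["clock"],q["opening"],abs(q["joint_vel"]).max())
r.hand_in()
E
```

```text
16.6583 0.005972143931198494 0.09326808524899523
the job is handed in; nothing more can be done
```

I drew the wide plate out of the far slot of the rack and handed the job in at 16.7 s. The arm is holding the plate 20 cm from the lamp lens, with the ring face leaned to 45° towards the lens.

**Last checks:**
- **Arm:** it was still, with the tool within 0.01° of the commanded lean. The only outside force was about 6 N downward, roughly the plate's weight. The opening read 5.4 to 6.0 mm, so the plate was still in the grip.
- **Plate in the images:** the predicted plate corners matched the scene and overhead images. The plate sits about 3 mm to the robot's right of where I predicted, and I left that uncorrected.
- **Rack:** the two narrow plates were upright in the rack in the picture taken after the lift. I didn't picture the rack again before handing in.

**One disagreement:** my first lamp estimate put its heading at about -6.6°. A closer wrist view gave about 0° and a lens position about 1 cm away. The wrist view's head axis and foot agreed with each other, so I used that one for the final pose.

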